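Hang the green pail on the drip carousel

TASK

First turn the drip carousel until its one empty hook lines up with the yellow pointer on the carousel's base. Then hang the small steel pail with the green grip on that hook by its bail, so that it hangs still between knob and hub with the hook still lined up, and leave the pail with the blue grip standing where it is.

Things in the scene. Friction and masses are not known exactly. Their poses are not given: they have to be found in the camera images.
- green_pail: Steel pail with green grip, about 160 g, upright, yaw within 0.5 rad. Origin: centre of underside, z up. Rim 65 mm high, 72 across. Rigid bail of 6 mm wire in its y-z plane: 66 clear inside to height 105, arch underside at 145, open along x above the rim. Grip on the centre line atop the bail, 150 to 198 high, 14 thick along y, 28 wide along x: pinch it from above across y.
- blue_pail: An identical pail with a blue grip, standing upright on the table, not to be moved. Origin: centre of its underside.
- carousel (a joint): Turn about the upright axis, rad: 0 when the empty arm is over the yellow pointer, growing anticlockwise from above; starts 0.7 to 1.8; light friction, stays where left. Pointer faces within 0.3 rad of world -x and ends 185 mm from the axis. Four arms, 90 degrees apart; three carry pails fixed to them (orange, yellow, red grips), centres 80 mm from the axis, tops 247 mm above the table.
- free_hook (a point): Top of the empty arm, 80 mm from the carousel's axis, 194 mm above the table, where the bail rests. x points along the arm to the axis, z up; turns with it. Arm: level 8 mm rod, its end an upright white knob, 14 mm diameter, centred 125 mm from the axis, from 8 mm below this point to 24 above; grip or push it to turn the carousel. Hub at the axis: 20 mm radius, 11 mm above this point.

How it is judged:
On the way, in this order (a step that is already met when the one before it is completed fails the run):
1. the empty hook is turned to the pointer (within 0.2 rad), the green pail not yet on it (value of joint carousel between -0.2 and 0.2 rad and horizontal distance between green_pail and free_hook above 0.05 m), for 0.2 s.
2. the green pail is on the hook (horizontal distance between green_pail and free_hook below 0.045 m and z of green_pail in the frame of free_hook between -0.16 and -0.13 m), for 0.2 s.
At the end, for the whole second after the job is handed in: Green pail hangs still and within 0.25 rad of upright on the empty arm: foot centre 130-160 mm below free_hook, within 30 mm across and 40 (inward) or 45 (outward) mm along the arm; arm within 0.25 rad of the pointer; blue pail within 30 mm of its start (value of joint carousel between -0.25 and 0.25 rad and x of green_pail in the frame of free_hook between -0.045 and 0.04 m and y of green_pail in the frame of free_hook between -0.03 and 0.03 m and z of green_pail in the frame of free_hook between -0.16 and -0.13 m and angle between green_pail's own z axis and vertical below 0.25 rad and linear speed of green_pail below 0.06 m/s and distance of blue_pail from where it was at the start of the episode below 0.03 m); the robot touches nothing.
It fails at once if the blue pail is shifted by more than 30 mm or lifted (distance of blue_pail from where it was at the start of the episode above 0.03 m).
It also fails if it takes over 58 s, if anything falls off the work surface, if the arm or the gripper's body presses on something with over 40 N, if the wrist force passes 120 N, or if a joint passes its speed limit or range.

ROBOT

A 6-joint arm with a two-finger parallel gripper is mounted at the origin on the work surface. World frame = base frame: x ahead of the robot, y to its left, z up, the work surface at z = 0. Lengths are in m, angles in rad, forces in N, time in s.
With the tool pointing down it reaches from about 0.275 to 0.875 m from the base axis. Payload 12.5 kg.
Tool frame: the origin (TCP) lies on the centre line of the jaws, within the pads' length; the fingertips stand r.finger_overhang ahead of it and the grasp point (between the pads) lies 3 mm ahead of it (r.finger_overhang is the distance from the TCP to the fingertips, in m); z points along the fingers, y is the line along which they close (so a half turn about z gives the same grasp; the last joint's range is limited). The gripper opens to 85 mm and grips with 20 to 120 N. Pads are 22 mm wide; open, the fingers measure 114 mm over their backs; the gripper's body (76 mm by 85 mm) begins 54 mm behind the grasp point. The pads swing forward as they close: fully open they stand 13 mm farther back than shut.
Start: joints at [1.221, 0.351, 1.652, -0, 1.139, -0.085], TCP at [0.144, 0.531, 0.253] pointing down, gripper open.
Joint ranges: [-2.75, 2.75], [-0.79, 2.1], [0.01, 2.65], [-1.57, 4.71], [0.07, 3.14], [-2.87, 2.87]. Speed limits (rad/s): [2.22, 2.22, 2.79, 3.14, 3.14, 3.14].

INTERFACE

Orientations are given as a unit quaternion [x, y, z, w].
In Python, from cell import r, optics gives the robot as it stands. The module is installed in compiled form; this text tells all that it offers. Calls block until the motion is done:
- r.move_to(position, orientation): joint-space move of the TCP to a pose.
- r.move_linear(position, rot=None, vel=0.15): straight line of the TCP; rot=None keeps the orientation; vel is the mean speed in m/s.
- r.set_joints(angles): joint-space move.
- r.set_gripper(opening, squeeze=None): opening from 0.0 (shut) to 1.0 (fully open); squeeze is the grip in N (None keeps the last); returns when the fingers have stopped.
- r.sleep(seconds).
- r.inverse_kinematics(position, orientation): joint angles nearest the present ones, or None.
- optics.get_image(name): name is "scene" or "top"; returns a dict with "pixels" (420x560x3 uint8, red, green, blue), "depth" (420x560 float32, m along the optical axis (not along the pixel's ray), 0 where there is no reading), "fx", "fy", "cx", "cy" (pixels), "camera_from_world" (4x4, takes a point from world to camera coordinates). Camera axes: x right, y down, z forward; pixel columns grow to the right and rows downward; lengths in m; the calibration is good to about 2 mm. A picture is of the moment at which its call begins.
A pose or a line that the arm cannot do raises r.PlanningError and nothing moves.
- r.hand_in(): hands the job in; it is judged then, once.
Readings, each from a call of its own:
- r.current_t(): time.
- r.current_q(): joint angles.
- r.current_qvel(): joint speeds.
- r.current_effort(): joint torques, N m.
- r.current_tool_pos(): TCP position.
- r.current_ee_rot(): TCP orientation.
- r.current_contact_force(): force on the tool from outside, world axes, zero at the start.
- r.current_torque(): the same for the moment, N m.
- r.current_opening(): opening from 0.0 (shut) to 1.0 (fully open).
- r.current_finger_force(): force on a finger pad.
Only numpy, scipy, OpenCV 4.12 (cv2) and the standard library are available. Lean on these libraries where they do the work, as an engineer would, in place of code of your own. Each camera call takes 0.05 s, during which the arm holds its last target. There are 200 camera calls.

## Working session

There is one attempt and no reset: what is moved stays moved. The work goes in short steps, each a Python script; the robot and the scene stay as the last script left them, time stands still between calls to the robot, and variables do not carry over. Pictures are saved under pics/ and viewed, at most 10 in all, crops included, and the job is handed in when it is done.

```bash
mkdir -p pics; cat > h.py <<'E'
from cell import r, optics
import numpy as np, cv2
def snap(name,fn):
    d=optics.get_image(name); cv2.imwrite('pics/'+fn+'.png',d['pixels'][...,::-1]); np.savez('pics/'+fn+'.npz',**d); return d
def cloud(d):
    z=d['depth']; v,u=np.mgrid[:z.shape[0],:z.shape[1]]
    P=np.stack([(u-d['cx'])/d['fx']*z,(v-d['cy'])/d['fy']*z,z,np.ones_like(z)],-1)
    W=P@np.linalg.inv(d['camera_from_world']).T
    W=W[...,:3]; W[z==0]=np.nan; return W
E
python3 - <<'E'
from h import *
for n in('top','scene'):
    d=snap(n,n+'0'); print(n,np.linalg.inv(d['camera_from_world']).round(3).tolist(),d['fx'])
print(r.finger_overhang,r.current_t(),r.current_ee_rot())
a=cv2.imread('pics/top0.png')
E
```

```text
top [[-0.021, -0.997, 0.07, 0.493], [-0.999, 0.018, -0.05, -0.07], [0.049, -0.071, -0.996, 0.814], [0.0, 0.0, 0.0, 1.0]] 403.51235595822243
scene [[-0.085, 0.814, -0.575, 1.068], [0.996, 0.072, -0.045, -0.062], [0.005, -0.577, -0.817, 0.864], [0.0, 0.0, 0.0, 1.0]] 410.15745648802636
0.022 0.1 [ 1.32023129e-01  9.91246497e-01 -5.13273684e-04 -1.11891337e-04]
```

View pics/top0.png

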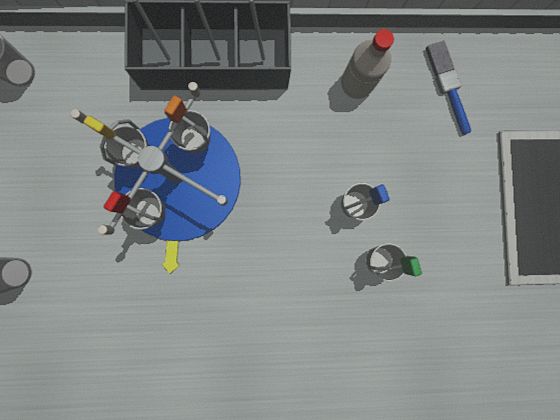

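View pics/scene0.png

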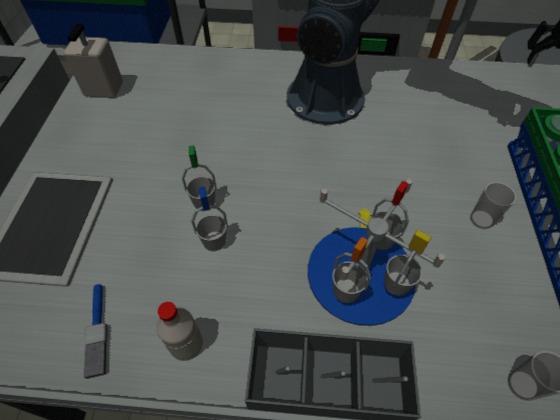

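The top view shows the hub at (151,158), the free knob at (222,200), the pointer tip at (171,272), the green grip at (413,266) and the blue grip at (381,194). Next I convert these to world positions.

```bash
python3 - <<'E'
from h import *
def at(mask,W): 
    p=W[mask]; p=p[~np.isnan(p).any(1)]; return p
def ray(d,u,v,z):
    T=np.linalg.inv(d['camera_from_world']); k=T[:3,:3]@[(u-d['cx'])/d['fx'],(v-d['cy'])/d['fy'],1]; o=T[:3,3]; return o+k*(z-o[2])/k[2]
for n in('top','scene'):
    d=dict(np.load(f'pics/{n}0.npz')); W=cloud(d); hsv=cv2.cvtColor(d['pixels'],cv2.COLOR_RGB2HSV)
    for c,(lo,hi) in dict(green=((50,120,40),(75,255,255)),blue=((105,120,40),(125,255,255))).items():
        m=cv2.inRange(hsv,lo,hi)>0
        with np.errstate(all='ignore'): m&=(W[...,2]>.13)&(W[...,2]<.215)&(W[...,0]>.2)
        p=at(m,W); t=p[p[:,2]>.19]
        print(n,c,len(p),p.mean(0).round(4),'lo',p.min(0).round(3),'hi',p.max(0).round(3))
        if len(t)>4: print('  top',len(t),t.mean(0).round(4),cv2.minAreaRect((t[:,:2]*1000).astype(np.float32)))
        # pail rim points near
        g=p.mean(0); 
        with np.errstate(all='ignore'): q=at((np.hypot(W[...,0]-g[0],W[...,1]-g[1])<.06)&(W[...,2]>.058)&(W[...,2]<.07),W)
        e=cv2.minEnclosingCircle((q[:,:2]*1000).astype(np.float32)); print('  rim',len(q),e)
d=dict(np.load('pics/top0.npz'));W=cloud(d)
print('hub ray',ray(d,151,158,.205),W[155:161,148:154].reshape(-1,3).mean(0))
print('knob ray',ray(d,222,200,.218),W[199:202,221:224].reshape(-1,3).mean(0))
print('tip ray',ray(d,171,273,.01),W[268:270,171])
d=dict(np.load('pics/scene0.npz'))
print('S hub',ray(d,378,227,.205),'knob',ray(d,324,193,.218))
d=dict(np.load('pics/top0.npz'))['pixels'][...,::-1]
cv2.imwrite('pics/c1.png',np.hstack([cv2.resize(d[60:280,60:260],None,fx=2.5,fy=2.5),cv2.resize(d[170:290,330:430],None,fx=2.5,fy=550/120)]))
E
```

```text
top green 119 [ 0.4466 -0.307   0.198 ] lo [ 0.433 -0.314  0.196] hi [ 0.46  -0.301  0.201]
  top 119 [ 0.4466 -0.307   0.198 ] ((446.71588134765625, -307.06414794921875), (26.148597717285156, 11.465044975280762), 12.003060340881348)
  rim 215 ((446.8669738769531, -305.1931457519531), 36.96734619140625)
top blue 145 [ 0.5668 -0.2255  0.1972] lo [ 0.547 -0.27   0.189] hi [0.666 0.127 0.201]
  top 143 [ 0.5668 -0.229   0.1973] ((599.5330810546875, -75.52825927734375), (396.70513916015625, 97.0881576538086), 83.34870910644531)
  rim 149 ((562.4234619140625, -257.3846740722656), 36.458133697509766)
scene green 448 [0.318  0.3717 0.151 ] lo [ 0.2   -0.314  0.13 ] hi [0.463 0.583 0.201]
  top 57 [ 0.4491 -0.3064  0.1972] ((448.8526306152344, -306.3136901855469), (28.36181640625, 11.08157730102539), 13.513565063476562)
  rim 0 ((0.0, 0.0), 0.0)
scene blue 167 [ 0.5821 -0.2098  0.1841] lo [ 0.548 -0.271  0.134] hi [0.696 0.136 0.203]
  top 84 [ 0.5742 -0.2305  0.1974] ((622.7083129882812, -106.1776123046875), (352.0343322753906, 81.4542007446289), 77.81922149658203)
  rim 86 ((564.4736938476562, -255.34835815429688), 34.109405517578125)
hub ray [0.61908162 0.09346476 0.205     ] [0.61994815 0.09433172 0.20453729]
knob ray [ 0.55251568 -0.01334772  0.218     ] [ 0.552521   -0.01334323  0.2179489 ]
tip ray [0.43162064 0.10692591 0.01      ] [[0.44102896 0.10788336 0.00554923]
 [0.43895909 0.1082774  0.00377465]]
S hub [0.62213733 0.09454398 0.205     ] knob [ 0.55869015 -0.01162296  0.218     ]
```

View pics/c1.png

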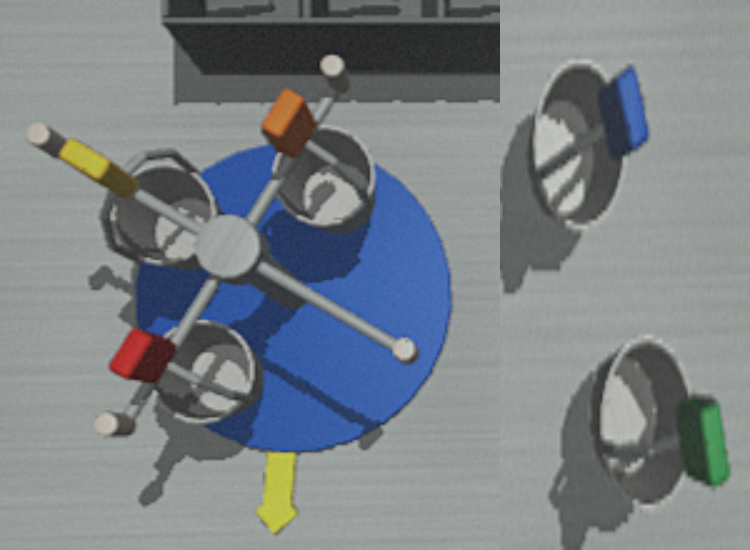

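The measurements agree with the given sizes: hub-to-knob is 127 mm (125 expected), hub-to-tip is 187 mm (185 expected), and the carousel starts at about 1.08 rad. The green pail is at (0.447, -0.306) with yaw of about 0.22. I'll grip the knob and turn it through the arc.

```bash
cat >> h.py <<'E'
from scipy.spatial.transform import Rotation as Rn
H=np.array([.620,.094]); PT=np.arctan2(.107-.094,.4325-.620)%(2*np.pi)
def Q(a): return (Rn.from_euler('z',a)*Rn.from_euler('x',np.pi)).as_quat()
def pol(a,rad,z): return [H[0]+rad*np.cos(a),H[1]+rad*np.sin(a),z]
E
python3 - <<'E'
from h import *
a0=np.arctan2(-.0133-.094,.5525-.620)%(2*np.pi); print(a0-PT)
r.set_gripper(.5,25)
r.move_to(pol(a0,.125,.30),Q(a0-np.pi)); print(r.current_q())
r.move_linear(pol(a0,.125,.223)); print(r.current_contact_force())
r.set_gripper(0,25); print('op',r.current_opening(),r.current_finger_force())
for a in np.linspace(a0,PT,8)[1:]:
    r.move_linear(pol(a,.125,.223),Q(a-np.pi),vel=.1)
    print(np.round(r.current_contact_force(),1),r.current_t())
r.sleep(.3); r.set_gripper(.45); r.move_linear(pol(PT,.125,.31))
r.move_to([.447,-.306,.30],Q(.22))
print(r.current_t()); snap('top','top1'); 
a=cv2.imread('pics/top1.png'); cv2.imwrite('pics/c2.png',cv2.resize(a[80:300,60:440],None,fx=2,fy=2))
E
```

```text
1.0784929086915693
[-1.04225105e-01  3.13290002e-01  1.58515407e+00  1.00516817e-04
  1.24326248e+00  4.56007654e-01]
[-0.06175477 -0.48873807 -0.06871244]
op 0.14579521932248357 24.568123519420624
[-1.6 -1.2  6.1] 4.3917
[-2.8 -1.6  7.7] 4.7333
[-4.3 -2.2  8.7] 5.075
[-5.2 -2.3 10.6] 5.4167
[-7.2 -1.2 10.2] 5.7583
[-7.  -0.2 10.7] 6.1
[-7.9  0.7 11.9] 6.4417
9.3667
```

View pics/c2.png

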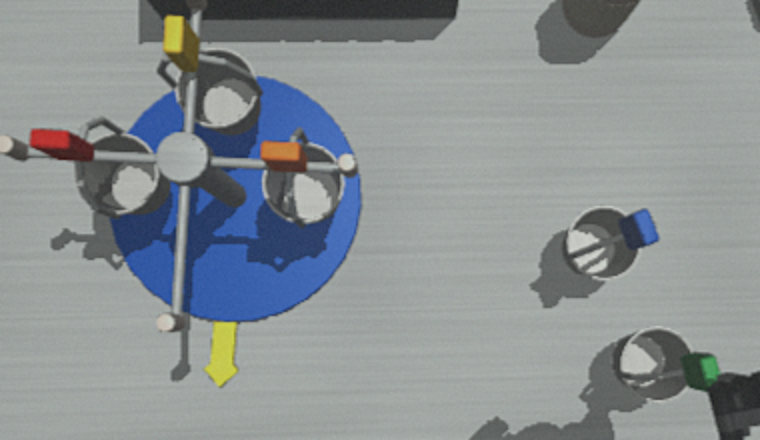

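The arm now points along the yellow pointer, with the knob at full-image pixel (146,241) and the pointer below it, and both table pails are undisturbed. Next is the grasp.

```bash
python3 - <<'E'
from h import *
d=dict(np.load('pics/top1.npz')); W=cloud(d)
k=W[238:245,140:151].reshape(-1,3); k=k[k[:,2]>.21]; print('knob',k.mean(0), 'exp',pol(PT,.125,.218))
k=k.mean(0); print('joint',np.arctan2(k[1]-H[1],k[0]-H[0])%(2*np.pi)-PT)
r.move_linear([.447,-.306,.180]); print(r.current_contact_force())
r.set_gripper(0,60); print(r.current_opening(),r.current_finger_force())
r.move_linear([.447,-.306,.33]); print(r.current_opening(),r.current_contact_force(),r.current_t())
r.move_to(pol(PT,.205,.29),Q(PT-np.pi)); r.sleep(.3)
print(r.current_t(),r.current_tool_pos()); 
a=snap('scene','s2')['pixels'][...,::-1]; cv2.imwrite('pics/c3.png',cv2.resize(a[60:340,160:460],None,fx=2,fy=2))
E
```

```text
knob [0.49474683 0.10090141 0.21738979] exp [np.float64(0.49529936556312937), np.float64(0.10264591065428971), 0.218]
joint 0.014178521713613002
[-0.54169536 -0.70251905 -0.32939708]
0.15632792006758145 59.35594975948334
0.15640389397399085 [-0.54893486 -1.08745542 -2.69797203] 11.85
13.6917 [0.41567717 0.10784233 0.28998682]
```

View pics/c3.png

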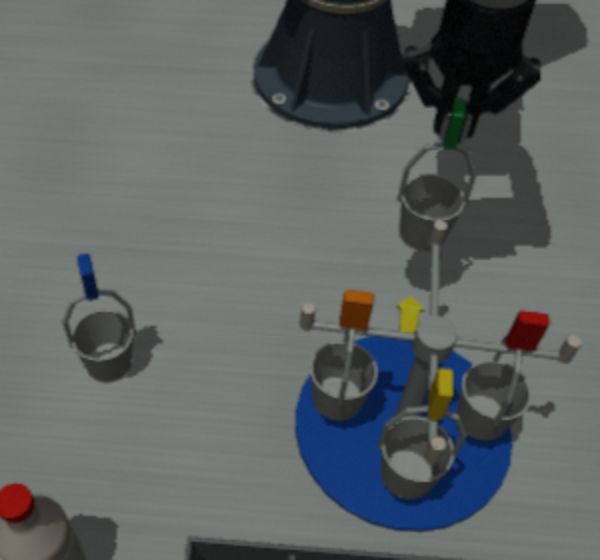

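The pail is held upright in the jaws with the bail opening facing the knob at crop pixel (440,232). I'll pass it over the knob and lower it.

```bash
python3 - <<'E'
from h import *
r.move_linear(pol(PT,.205,.268)); r.move_linear(pol(PT,.078,.268),vel=.08); print(r.current_contact_force())
for z in (.240,.235,.232,.230,.2285):
    r.move_linear(pol(PT,.078,z),vel=.04); f=r.current_contact_force(); print(z,np.round(f,2))
    if f[2]>-.5: break
print(r.current_t())
a=snap('scene','s3')['pixels'][...,::-1]; b=snap('top','t3')['pixels'][...,::-1]
cv2.imwrite('pics/c4.png',np.hstack([cv2.resize(a[130:330,280:460],None,fx=2.2,fy=2.5),cv2.resize(b[80:290,60:240],None,fx=2.2,fy=500/210)]))
E
```

```text
[-0.4605615  -0.36551649 -1.89303672]
0.24 [-0.29  0.18 -0.84]
0.235 [-0.16 -0.54 -1.57]
0.232 [-1.55 -1.26 -2.17]
0.23 [0.41 0.74 0.41]
17.4083
```

View pics/c4.png

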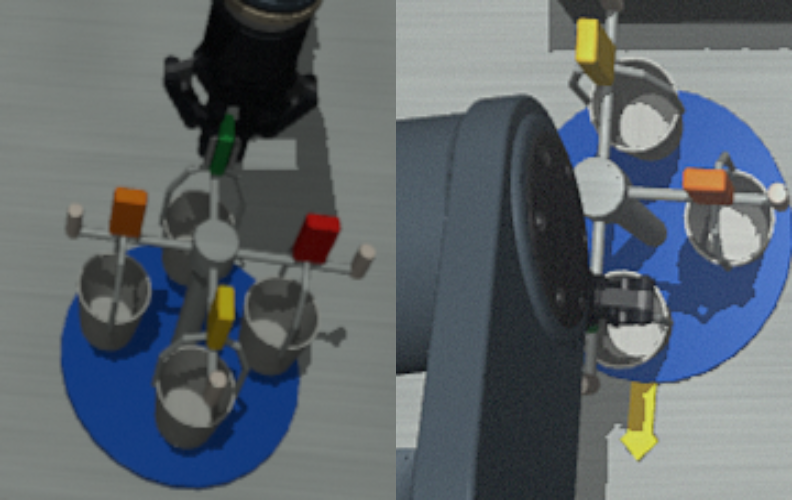

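The green pail's bail straddles the empty arm between knob and hub, with the green grip at crop pixel (223,142). I'll release and retreat.

```bash
python3 - <<'E'
from h import *
r.move_linear(pol(PT,.078,.2288),vel=.03); r.sleep(.2); print(np.round(r.current_contact_force(),2))
r.set_gripper(.4); r.sleep(.3)
r.move_linear(pol(PT,.078,.33),vel=.1); r.move_to([.30,-.15,.40],Q(0)); r.sleep(1)
print(r.current_t())
a=snap('scene','s4')['pixels'][...,::-1]; d=snap('top','t4'); b=d['pixels'][...,::-1]
cv2.imwrite('pics/c5.png',np.hstack([cv2.resize(a[130:330,280:460],None,fx=2.2,fy=2.5),cv2.resize(b[80:290,60:240],None,fx=2.2,fy=500/210)]))
W=cloud(d); hsv=cv2.cvtColor(d['pixels'],cv2.COLOR_RGB2HSV); m=(cv2.inRange(hsv,(50,100,40),(75,255,255))>0)&(W[...,2]>.2)&(W[...,1]>0)&(W[...,0]>.4)
print('grip',m.sum(),W[m].mean(0),W[m][:,2].max(),'hook',pol(PT,.08,.194))
print(np.hypot(*(W[m].mean(0)[:2]-H)))
E
```

```text
[-2.31  0.52  9.25]
22.0833
grip 284 [0.54065463 0.09682973 0.23901904] 0.24973102144401382 hook [np.float64(0.5401915939604028), np.float64(0.09953338281874542), 0.194]
0.0793958137909217
```

View pics/c5.png

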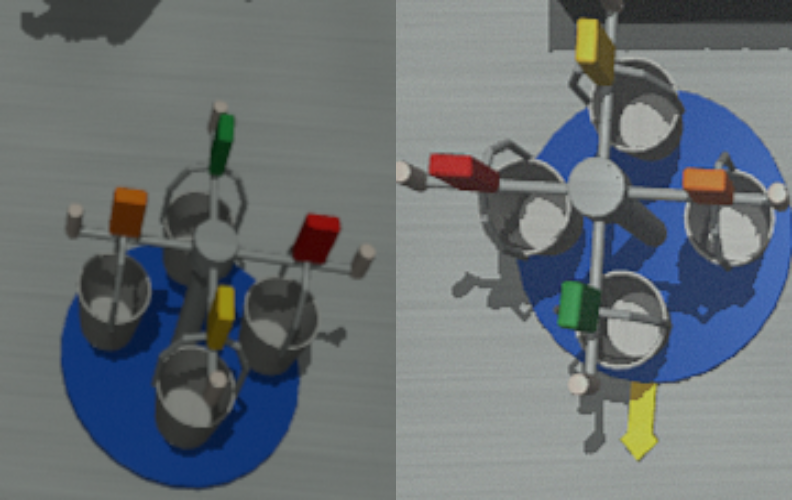

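The green pail hangs upright on the empty arm at radius 79 mm, with its top at 0.247 like its neighbours. The arm is still lined up with the pointer, so I'm handing in.

```bash
python3 -c "
from h import *
r.sleep(1); print(r.hand_in())"
```

```text
the job is handed in; nothing more can be done
None
```

The empty hook is turned to the pointer, the green pail hangs on it by its bail between knob and hub, the blue pail was left standing where it was, and the job is handed in; no verdict was shown.

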